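# Set out the polishing tray for the yellow-stone case

### The job

Set out the dark grey polishing tray for the yellow stone case: rest the white handpiece in the two forks of its cradle, and stand the white-lidded paste jar, the small clear glass dish and the yellow arch model upright in the tray, each right down in the teal holder made for it. The white arch and the black-lidded red wax jar belong to other work: leave them where they are.

Things in the scene. Friction and masses are not known exactly. Their poses are not given: they have to be found in the camera images.
- handpiece: White micromotor handpiece lying on the worktop, 190 x 25 x 25 mm, 0.16 kg; it does not roll. Origin: middle of its length, on its underside. y runs along it, thin metal nose at -y; the thick body that bears in the forks is y = -67 to +74 mm. Grip it across its 25 mm width (x axis) near the origin. Either way round in the cradle will do.
- paste_jar: Round white paste jar with a white screw lid, 51 mm diameter, 46 mm high, standing. Origin: centre of its underside; z up.
- dappen_dish: Small clear glass dish with a waist, 33 mm wide, 27 mm high, standing; to a gripper it is a plain round body 33 mm across. Origin: centre of its underside; z up.
- yellow_arch: Pale yellow dental arch model, standing teeth up, 50 mm (its x) by 61 mm (its y), 31 mm high; only the solid base, the lowest 16 mm, can be gripped: take it across its 61 mm width (along its y axis) with the fingertips down near the worktop. Origin: centre of its underside; z up.
- white_arch: White dental arch model of the same shape and size as the yellow one, from another case. Stays where it is (to 20 mm). Origin: centre of its underside.
- wax_jar: Smaller red wax jar with a black screw lid, 42 mm diameter, 36 mm high. Stays where it is (to 20 mm). Origin: centre of its underside.
- cradle: White handpiece cradle on the near side of the fixed dark grey tray (275 x 144 mm, lip 8 mm), 118 (its x, along the tray) x 58 x 44 mm: open forks at x = +-50 to 59 mm, rails 16 mm high at y = +-24 to 29 mm. Origin: centre of underside, 3 mm above the worktop. The handpiece rests along x, centred, level, its underside 32 mm above this origin.
- jar_holder: Teal silicone holder on the far side of the tray, 69 x 74 mm, with the larger round well (lighter rim): 63 mm inside diameter, wall 2.5 mm. Origin: centre of underside, 3 mm above the worktop; well floor 3 mm and rim 12 mm above the origin. The three holders stay fixed in a row along the tray, 92 mm apart, in an order that changes.
- dish_holder: Teal silicone holder, 69 x 74 mm, with the smaller round well: 45 mm inside diameter, 6 mm deep, wall 2.5 mm thick. Origin: centre of its underside; the well's floor is 3 mm above it, the rim 9 mm above it.
- model_holder: Teal silicone holder, 69 x 80 mm, with a rectangular pocket for the arch model: inside 61 mm along x, 74 mm along y (the arch's 61 mm width goes along y, either way round); floor 3 mm, walls 11 mm above the origin. The walls at y = +-38 mm have a gap 37 mm wide in the middle for the fingers. Origin: centre of underside.

How it is judged:
At the end, for the whole second after the job is handed in: Handpiece at rest in both forks, centred to 16 mm along and 9 mm across, in line to 8 degrees; jar and dish (9 mm) and yellow arch (11 mm, 17 degrees) upright and still on the floor of their own holders; white arch and wax jar within 20 mm of where they stood (x of handpiece in the frame of cradle between -0.016 and 0.016 m and y of handpiece in the frame of cradle between -0.009 and 0.009 m and z of handpiece in the frame of cradle between 0.026 and 0.038 m and angle between the y axis of handpiece and the x axis of cradle, either way round below 0.14 rad and angle between handpiece's own z axis and vertical below 0.3 rad and linear speed of each of handpiece, paste_jar, dappen_dish, yellow_arch below 0.02 m/s and angular speed of each of handpiece, paste_jar, dappen_dish, yellow_arch below 0.2 rad/s and horizontal distance between paste_jar and jar_holder below 0.009 m and z of paste_jar in the frame of jar_holder below 0.0055 m and angle between each of paste_jar, dappen_dish, yellow_arch's own z axis and vertical below 0.1 rad and horizontal distance between dappen_dish and dish_holder below 0.009 m and z of dappen_dish in the frame of dish_holder below 0.0055 m and horizontal distance between yellow_arch and model_holder below 0.011 m and z of yellow_arch in the frame of model_holder below 0.0055 m and angle between the y axis of yellow_arch and the y axis of model_holder, either way round below 0.3 rad and distance of each of white_arch, wax_jar from where it was at the start of the episode below 0.02 m); the robot touches nothing.
It fails at once if the white arch is carried or knocked away (distance of white_arch from where it was at the start of the episode above 0.03 m).
It fails at once if the wax jar is carried or knocked away (distance of wax_jar from where it was at the start of the episode above 0.03 m).
It fails at once if the glass dish is tipped over (angle between dappen_dish's own z axis and vertical above 0.8 rad).
It also fails if it takes over 120 s, if anything falls off the work surface, if the arm or the gripper's body presses on something with over 40 N, if the wrist force passes 120 N, or if a joint passes its speed limit or range.

### The arm

A 6-joint arm with a two-finger parallel gripper is mounted at the origin on a cart in front of the work surface, level with it; the furniture and walls round the work are solid. World frame = base frame: x ahead of the robot, y to its left, z up, the work surface at z = 0. Lengths are in m, angles in rad, forces in N, time in s.
With the tool pointing down it reaches from about 0.35 to 0.775 m from the base axis. Payload 5.5 kg.
Tool frame: the origin (TCP) lies on the centre line of the jaws, within the pads' length; the fingertips stand 14 mm ahead of it and the grasp point (between the pads) lies 5 mm behind it; z points along the fingers, y is the line along which they close (so a half turn about z gives the same grasp; the last joint's range is limited). The gripper opens to 85 mm and grips with 20 to 120 N. Pads are 22 mm wide; open, the fingers measure 114 mm over their backs; the gripper's body (76 mm by 85 mm) begins 54 mm behind the grasp point. The pads swing forward as they close: fully open they stand 13 mm farther back than shut.
Start: joints at [-1.256, 0.313, 0.046, 1.304, 0, 1.431], TCP at [0.253, -0.517, 0.245] pointing down, gripper open.
Joint ranges: [-2.76, 2.76], [-0.86, 1.69], [-1.03, 1.26], [-2.2, 2.34], [-1.47, 1.5], [-3.14, 3.14]. Speed limits (rad/s): [2.57, 2.57, 3.14, 3.14, 3.14, 3.14].

### API

Orientations are given as a unit quaternion [w, x, y, z].
In Python, from bench import monitor, read_camera, arm, nets gives the robot as it stands.
- The arm moves only by the shell command python3 -m pendant 'ROWS' [OPENING] [FORCE]. ROWS is JSON, a list that holds one entry, the list of rows, each a list of 4 numbers: the shift along the tool's x, y, z in units of 0.2 m (1.0 is 0.2 m), then the turn about the tool's z in units of 60 degrees (1.0 is 60 degrees). In form: [[[dx, dy, dz, roll], ...]]. A call has exactly 8 rows; each row shifts and turns the commanded pose from where the row before left it, along the tool's axes as they then stand; what a row does not reach is not made up. A row lasts 1/8 s, in which the tool goes at most 62.5 mm and 10.7 degrees, less where a joint would pass 70% of its speed; a pose out of reach is approached as far as the arm can. A call with a number of a shift or a turn outside -1 to 1 is refused whole. A call with a gripper value outside its range is refused whole. OPENING is the opening, from 0 (shut) to 1 (fully open), set as the call begins (- or left out, the last holds). The fingers move at their own pace and stop on an object; FORCE is the grip in N (left out, the last holds). Time passes only in rows, so rows that do not move let the fingers close, or fill a call up. It gives the time, the measured TCP pose, the force, the opening and the grip force at its end, in the units of the state.
- monitor.read_state(): the state, without advancing time (a new reading comes with each control period).
- read_camera(name): name is "side" or "top" or "wrist"; returns a dict with "pixels" (384x512x3 uint8, red, green, blue), "fx", "fy", "cx", "cy" (pixels), "dist" ([k1, k2, p1, p2, k3] as OpenCV has them; the pictures are not rectified), "extrinsics" (4x4, takes a point from camera to world coordinates). Camera axes: x right, y down, z forward; pixel columns grow to the right and rows downward; lengths in m; the calibration is good to about 2 mm. A picture is of the moment at which its call begins. There is no depth.
- arm.finish_job(): hands the job in; it is judged then, once.
Trained networks look in a picture, given as the dict that the camera call returned (one of the last four; its "shot" number tells which), for a name from the list of things; names that differ only in an ending like _2 or _b are one class to them, and where a whole thing is asked for, a point or a joint stands for the part that bears it (a point fixed in the world has none). Each returns a list of dicts, best first, with "conf" (0 to 1); they miss things now and then, are a little off and sometimes report something else, mostly with a low value. They report only what shows in the picture. A call takes as long as a camera call.
- nets.recognise(picture, query): "xyz" ([x, y, z] in m, in the coordinates of the camera as it stood for that picture, good to about 4 mm: the middle of the surface that is visible of it).
- nets.silhouettes(picture, query): "pixels" (384x512 bool, what is visible of it).
- nets.landmark_of(picture, query): "xyz" ([x, y, z] in m, in the coordinates of the camera as it stood for that picture, good to about 4 mm: a listed point, or the origin of a listed thing).
The state is a dict: "clock": time; "q": joint angles; "qd": joint speeds; "tau": joint torques, N m; "tcp_pos": TCP position; "eef_rot": TCP orientation; "contact_force": force on the tool from outside, world axes, zero at the start; "wrist_torque": the same for the moment, N m; "opening": finger opening in m; "grip_force": force on a finger pad.
Only numpy, scipy, OpenCV 4.12 (cv2) and the standard library are available. Lean on these libraries where they do the work, as an engineer would, in place of code of your own. Each camera call takes 0.05 s, during which the arm holds its last target. There are 200 camera calls.

## Working session

There is one attempt and no reset: what is moved stays moved. The work goes in short steps, Python scripts to look and compute and a shell command to move; the robot and the scene stay as the last step left them, time stands still between calls to the robot, and variables do not carry over. Pictures are saved under pics/ and viewed, at most 14 in all, crops included, and the job is handed in when it is done.

```bash
ls; mkdir -p pics; cat > h.py <<'E'
import numpy as np, cv2
from bench import monitor, read_camera, arm, nets
def world(p,c): 
    E=np.array(p["extrinsics"]); return E[:3,:3]@np.array(c)+E[:3,3]
def ray(p,uv,z):
    K=np.array([[p["fx"],0,p["cx"]],[0,p["fy"],p["cy"]],[0,0,1.]])
    u=cv2.undistortPoints(np.array(uv,float).reshape(-1,1,2),K,np.array(p["dist"])).reshape(-1,2)
    E=np.array(p["extrinsics"]); d=np.c_[u,np.ones(len(u))]@E[:3,:3].T; o=E[:3,3]
    return o+d*((z-o[2])/d[:,2])[:,None]
E
python3 - <<'E'
from h import *
s=monitor.read_state(); print(s)
for n in ("top","side"):
    p=read_camera(n); cv2.imwrite(f"pics/{n}0.png",p["pixels"][:,:,::-1]); print(n,np.round(p["extrinsics"],3).tolist())
    for k in "handpiece paste_jar dappen_dish yellow_arch white_arch wax_jar cradle jar_holder dish_holder model_holder".split():
        print(k,[(np.round(world(p,r["xyz"]),3).tolist(),round(r["conf"],2)) for r in nets.landmark_of(p,k)[:2]])
E
```

```text
pics
{'clock': 0.0, 'q': array([-1.25559536e+00,  3.13988622e-01,  4.49539574e-02,  1.30356858e+00,
       -2.20417493e-05,  1.43121504e+00]), 'qd': array([ 0.0002481 , -0.00071091,  0.00100576, -0.00093665,  0.00174597,
       -0.00040124]), 'tau': array([-7.11296543e-04, -4.80628252e+01,  2.98531562e+01,  1.96856959e-02,
       -1.07660874e-04, -4.21638106e-06]), 'tcp_pos': array([ 0.25242169, -0.51609138,  0.2444053 ]), 'eef_rot': array([-8.99011717e-04,  9.74257446e-01,  2.25436494e-01, -9.02090952e-05]), 'contact_force': array([-0.27337678,  0.51540267, -0.24306277]), 'wrist_torque': array([-0.01410535,  0.00475605,  0.00681232]), 'grip_force': 0.0, 'opening': 0.08487499060298405}
top [[0.014, -0.992, 0.124, 0.369], [-1.0, -0.014, 0.001, 0.015], [0.001, -0.124, -0.992, 1.253], [0.0, 0.0, 0.0, 1.0]]
handpiece [([0.506, -0.12, 0.005], 0.68), ([0.438, 0.322, 0.001], 0.6)]
paste_jar [([0.527, 0.256, -0.003], 0.74), ([0.421, -0.228, -0.0], 0.68)]
dappen_dish [([0.421, -0.231, 0.001], 0.56), ([0.49, 0.063, 0.003], 0.15)]
yellow_arch [([0.508, -0.274, 0.0], 0.86), ([0.439, 0.321, -0.002], 0.55)]
white_arch [([0.597, 0.3, 0.004], 0.87)]
wax_jar [([0.432, -0.326, -0.002], 0.67)]
cradle [([0.432, -0.035, 0.002], 0.58)]
jar_holder [([0.506, -0.121, 0.005], 0.98)]
dish_holder [([0.5, -0.034, 0.003], 0.87)]
model_holder [([0.493, 0.061, 0.007], 0.66)]
side [[0.312, -0.49, 0.814, -0.392], [-0.95, -0.157, 0.269, -0.278], [-0.004, -0.858, -0.514, 0.59], [0.0, 0.0, 0.0, 1.0]]
handpiece []
paste_jar [([0.428, -0.033, -0.001], 0.19)]
dappen_dish [([0.424, -0.231, -0.001], 0.73)]
yellow_arch [([0.507, -0.268, -0.004], 0.84)]
white_arch []
wax_jar [([0.43, -0.324, -0.006], 0.65)]
cradle [([0.432, -0.034, -0.002], 0.97)]
jar_holder [([0.504, -0.118, 0.0], 0.67), ([0.5, -0.029, 0.001], 0.51)]
dish_holder [([0.5, -0.032, 0.004], 0.69)]
model_holder [([0.494, 0.06, 0.004], 0.61)]
```

View pics/top0.png

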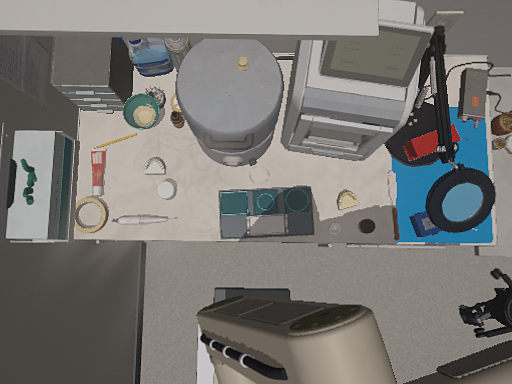

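View pics/side0.png

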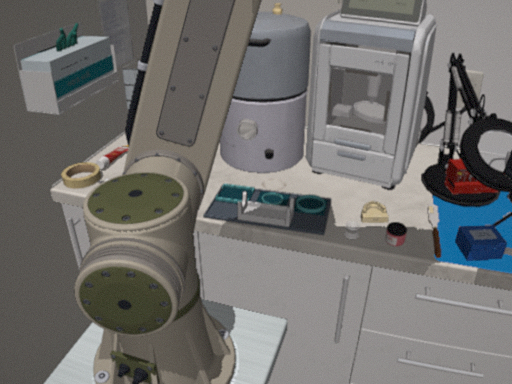

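Top picture: the holders run from model (235,200) through dish (265,200) to jar (297,200), with the cradle at (265,225). The yellow arch is at (347,200), dish (335,228), wax jar (367,226), paste jar (166,188), white arch (154,165) and handpiece (145,219). The side view agrees. Next I move above the dish and yellow arch to use the wrist camera.

```bash
python3 -m pendant '[[[0.18,-0.08,0,0],[0.18,-0.08,0,0],[0.18,-0.08,0,0],[0.18,-0.08,0,0],[0.18,-0.08,0,0],[0.18,-0.08,0,0],[0.18,-0.08,0,0],[0,0,0,0]]]' 
cat >> h.py <<'E'
def look(n,keys,save=None):
    p=read_camera(n)
    if save: cv2.imwrite(save,p["pixels"][:,:,::-1])
    for k in keys.split():
        print(n,k,[(np.round(world(p,r["xyz"]),4).tolist(),round(r["conf"],2)) for r in nets.landmark_of(p,k)[:2]])
    return p
def to(x,y,z,yaw=None):
    """print the tool-axes shift (units) to the target, then turn in units; yaw=world angle of the closing axis (mod pi)"""
    s=monitor.read_state(); w,a,b,c=s["eef_rot"]
    from scipy.spatial.transform import Rotation as R
    M=R.from_quat([a,b,c,w]).as_matrix(); d=M.T@(np.array([x,y,z])-s["tcp_pos"])
    cur=np.arctan2(M[1,1],M[0,1]); print("t",round(s["clock"],2),"tcp",s["tcp_pos"].round(4),"yaw",round(np.degrees(cur),1),"q6",s["q"][5].round(2),"shift units",(d/0.2).round(3))
    if yaw is not None:
        e=(np.radians(yaw)-cur+np.pi/2)%np.pi-np.pi/2; print("roll units",round(-np.degrees(e)/60,3))
E
python3 - <<'E'
from h import *
p=look("wrist","dappen_dish yellow_arch wax_jar jar_holder dish_holder","pics/w1.png"); to(0,0,0,0)
for k in ("dappen_dish","yellow_arch"):
    for r in nets.silhouettes(p,k)[:1]:
        m=r["pixels"].astype(np.uint8); c=max(cv2.findContours(m,0,1)[0],key=cv2.contourArea)
        print(k,r["conf"],m.sum(),cv2.boundingRect(c)); 
        for z in (0,.016): 
            w=ray(p,c.reshape(-1,2),z)[:,:2].astype(np.float32)*1000; print(z,cv2.minAreaRect(w))
E
```

```text
clock: 2.1
tcp_pos: [0.431, -0.3034, 0.2455]
eef_rot: [0.0, 0.974, 0.227, 0.0]
contact_force: [0.5, -0.2, 0.8]
opening: 0.0854
grip_force: 0.0
wrist dappen_dish [([0.4262, -0.2314, 0.0004], 0.77)]
wrist yellow_arch [([0.5086, -0.2686, 0.0016], 0.72)]
wrist wax_jar [([0.4332, -0.3155, 0.0019], 0.78)]
wrist jar_holder []
wrist dish_holder [([0.4952, -0.031, 0.0046], 0.87)]
t 2.4 tcp [ 0.4292 -0.3062  0.2453] yaw -64.0 q6 1.92 shift units [-1.259 -2.316  1.226]
roll units -1.067
dappen_dish 0.95 695 (183, 130, 31, 29)
0 ((420.4319763183594, -225.88250732421875), (33.83550262451172, 38.33434295654297), 70.02281188964844)
0.016 ((423.68560791015625, -227.80685424804688), (32.38642120361328, 36.692626953125), 70.02269744873047)
yellow_arch 0.84 1916 (231, 70, 53, 47)
0 ((509.5723876953125, -266.8138732910156), (51.694332122802734, 61.07790756225586), 16.498790740966797)
0.016 ((509.0084533691406, -266.9852294921875), (49.48037338256836, 58.462093353271484), 16.498836517333984)
```

View pics/w1.png

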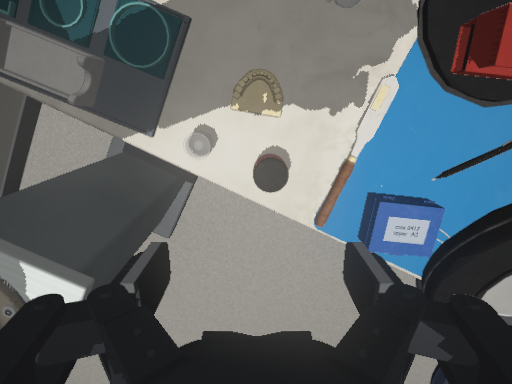

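Wrist picture: dish at (199,142), yellow arch (258,93) with its width along the image rows, wax jar (270,172), and no obstruction over any of them. I take the dish first and check above it.

```bash
python3 -m pendant '[[[0.07,-0.17,0,0],[0.07,-0.18,0,0],[0,0,0.15,0],[0,0,0.15,0],[0,0,0.15,0],[0,0,0.15,0],[0,0,0.1,0],[0,0,0,0]]]' 0.7 40
python3 - <<'E'
from h import *
p=look("wrist","dappen_dish","pics/w2.png"); look("side","dappen_dish"); to(.424,-.230,.023)
r=nets.silhouettes(p,"dappen_dish")
if r:
    m=r[0]["pixels"].astype(np.uint8); c=max(cv2.findContours(m,0,1)[0],key=cv2.contourArea); print(cv2.boundingRect(c))
    for z in (.0,.013,.027): print(z,cv2.minAreaRect(ray(p,c.reshape(-1,2),z)[:,:2].astype(np.float32)*1000))
E
```

```text
clock: 3.5
tcp_pos: [0.4229, -0.2297, 0.1039]
eef_rot: [-0.001, 0.974, 0.225, -0.001]
contact_force: [-0.2, 0.2, 0.6]
opening: 0.0597
grip_force: 0.0
wrist dappen_dish [([0.4228, -0.2316, -0.0009], 0.89)]
side dappen_dish [([0.425, -0.2285, -0.0027], 0.52)]
t 3.7 tcp [ 0.4248 -0.2308  0.1064] yaw -64.0 q6 2.02 shift units [-0.002 -0.006  0.417]
(234, 177, 45, 49)
0.0 ((418.34368896484375, -230.67422485351562), (41.65463638305664, 36.47452926635742), 26.041379928588867)
0.013 ((422.29229736328125, -228.8248748779297), (39.320274353027344, 34.430423736572266), 26.041440963745117)
0.027 ((426.54461669921875, -226.83319091796875), (36.80630111694336, 32.22908401489258), 26.041536331176758)
```

View pics/w2.png

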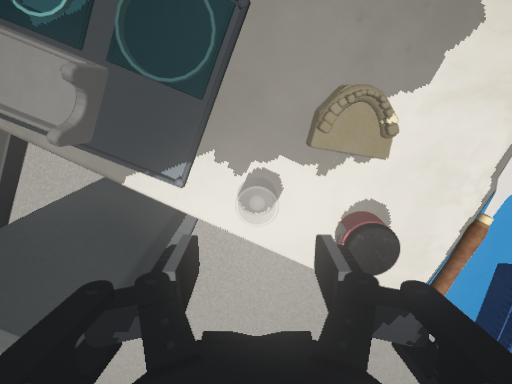

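The wrist view shows the dish at (257,203), midway between the fingers at columns 195 and 318, with the wax jar clear of the right finger. I go down, grip and lift.

```bash
python3 -m pendant '[[[0,0,0.1,0],[0,0,0.1,0],[0,0,0.1,0],[0,0,0.1,0],[0,0,0.015,0],[0,0,0,0],[0,0,0,0],[0,0,0,0]]]'
python3 -m pendant '[[[0,0,0,0],[0,0,0,0],[0,0,0,0],[0,0,0,0],[0,0,-0.05,0],[0,0,-0.15,0],[0,0,-0.15,0],[0,0,0,0]]]' 0 30
python3 - <<'E'
from h import *
look("wrist","dish_holder jar_holder model_holder cradle dappen_dish","pics/w3.png"); to(.500,-.033,.1,-90)
look("top","cradle jar_holder dish_holder model_holder")
E
```

```text
clock: 4.75
tcp_pos: [0.4247, -0.2305, 0.0231]
eef_rot: [0.001, 0.974, 0.225, 0.0]
contact_force: [-0.4, 0.3, 0.2]
opening: 0.0598
grip_force: 0.0
clock: 5.75
tcp_pos: [0.4258, -0.2313, 0.0948]
eef_rot: [0.002, 0.974, 0.225, 0.002]
contact_force: [0.6, -0.3, -0.4]
opening: 0.0308
grip_force: 30.0
wrist dish_holder [([0.4267, -0.2339, 0.0734], 0.4)]
wrist jar_holder [([0.5068, -0.1167, 0.0062], 0.69)]
wrist model_holder []
wrist cradle [([0.4336, -0.0347, 0.0028], 0.74)]
wrist dappen_dish [([0.4274, -0.2326, 0.0743], 0.75)]
t 6.05 tcp [ 0.4235 -0.2296  0.0913] yaw -63.9 q6 2.02 shift units [ 0.775 -0.715 -0.043]
roll units 0.434
top cradle [([0.4281, -0.0349, 0.0017], 0.58)]
top jar_holder []
top dish_holder [([0.499, -0.0331, 0.0033], 0.62)]
top model_holder [([0.4934, 0.0611, 0.0034], 0.85)]
```

View pics/w3.png

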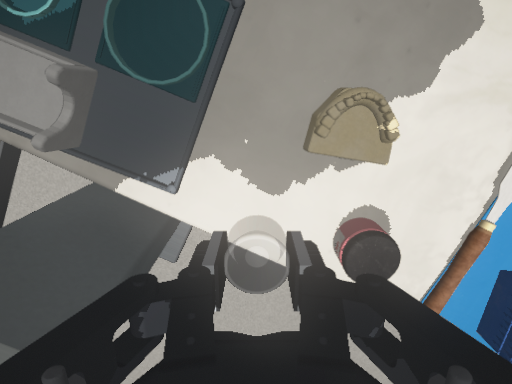

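The dish is held at 30.8 mm opening, hanging level. I carry it over its holder and check the fit against the rim.

```bash
python3 -m pendant '[[[0.11,-0.10,0,0],[0.11,-0.10,0,0],[0.11,-0.10,0,0],[0.11,-0.10,0,0],[0.11,-0.10,0,0],[0.11,-0.10,0,0],[0.11,-0.11,0,0],[0,0,0,0]]]'
python3 - <<'E'
from h import *
look("wrist","dish_holder jar_holder model_holder cradle dappen_dish","pics/w4.png"); to(.499,-.0315,.03,-90)
look("top","cradle jar_holder dish_holder model_holder dappen_dish")
E
```

```text
clock: 7.3
tcp_pos: [0.5005, -0.0334, 0.0922]
eef_rot: [-0.0, 0.974, 0.227, 0.0]
contact_force: [-0.5, 0.3, -0.7]
opening: 0.0307
grip_force: 30.0
wrist dish_holder [([0.4962, -0.0332, 0.0065], 0.78)]
wrist jar_holder [([0.5077, -0.12, 0.0049], 0.74)]
wrist model_holder [([0.4933, 0.0637, 0.0045], 0.95)]
wrist cradle [([0.4319, -0.0326, 0.0045], 0.7), ([0.493, 0.0629, 0.0003], 0.4)]
wrist dappen_dish [([0.5003, -0.0391, 0.071], 0.76)]
t 7.6 tcp [ 0.4999 -0.0357  0.0923] yaw -64.0 q6 2.46 shift units [ 0.005 -0.021  0.311]
roll units 0.433
top cradle []
top jar_holder [([0.5054, -0.1198, 0.0072], 0.6)]
top dish_holder []
top model_holder [([0.4907, 0.0628, 0.0039], 0.9), ([0.5074, -0.274, 0.0008], 0.6)]
top dappen_dish []
```

View pics/w4.png

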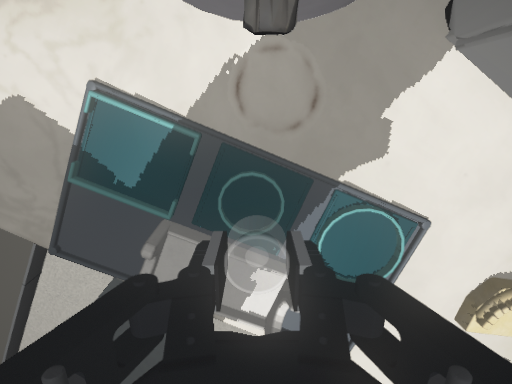

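The rims are clear in the picture: dish well centre about (251,204), jar well (361,243), model pocket corners near (90,93), (198,133), (173,217) and (70,180). I project these into world coordinates.

```bash
python3 - <<'E'
from h import *
p=read_camera("wrist")
print("dish",ray(p,[(251,204),(219,204),(284,204)],.012).round(4).tolist())
print("jar",ray(p,[(361,243),(316,239),(407,246)],.015).round(4).tolist())
c=ray(p,[(90,93),(198,133),(173,217),(70,180)],.014);print("model",c.round(4).tolist(),c.mean(0).round(4))
c=ray(p,[(92,82),(428,222)],.008);print("tray",c.round(4).tolist(),np.linalg.norm(c[1]-c[0]),np.degrees(np.arctan2(*(c[1]-c[0])[1::-1])))
to(.499,-.0315,.03,-86)
E
```

```text
dish [[0.4997, -0.0305, 0.012], [0.4893, -0.0091, 0.012], [0.5104, -0.0525, 0.012]]
jar [[0.509, -0.1194, 0.015], [0.4969, -0.0866, 0.015], [0.5224, -0.1532, 0.015]]
model [[0.5237, 0.1008, 0.014], [0.5308, 0.0248, 0.014], [0.4655, 0.0177, 0.014], [0.4591, 0.0962, 0.014]] [0.4948 0.0599 0.014 ]
tray [[0.53, 0.1047, 0.008], [0.5454, -0.1615, 0.008]] 0.26668166254806897 -86.69187312456646
t 7.95 tcp [ 0.5001 -0.0351  0.0923] yaw -64.0 q6 2.46 shift units [ 0.003 -0.019  0.312]
roll units 0.367
```

```bash
python3 -m pendant '[[[0.005,-0.02,0.05,0],[0,0,0.08,0],[0,0,0.08,0],[0,0,0.05,0],[0,0,0.03,0],[0,0,0.02,0],[0,0,0,0],[0,0,0,0]]]'
python3 -m pendant '[[[0,0,0,0],[0,0,0,0],[0,0,0,0],[0,0,-0.1,0],[0,0,-0.2,0],[0,0,-0.25,0],[0,0,-0.25,0],[0,0,0,0]]]' 0.55
python3 - <<'E'
from h import *
p=look("wrist","dish_holder model_holder dappen_dish yellow_arch","pics/w5.png"); to(.509,-.267,.19,-73.5)
c=p["pixels"][40:280,20:340,::-1]; cv2.imwrite("pics/w5c.png",cv2.resize(c,None,fx=2.4,fy=2.4,interpolation=cv2.INTER_CUBIC))
E
```

```text
clock: 8.95
tcp_pos: [0.4996, -0.031, 0.0307]
eef_rot: [0.0, 0.974, 0.225, 0.0]
contact_force: [0.4, 0.5, -0.7]
opening: 0.0312
grip_force: 30.0
clock: 9.95
tcp_pos: [0.502, -0.0314, 0.1947]
eef_rot: [0.002, 0.974, 0.225, 0.004]
contact_force: [0.7, 0.9, -0.3]
opening: 0.0468
grip_force: 0.0
wrist dish_holder []
wrist model_holder [([0.4924, 0.0645, 0.0042], 0.69)]
wrist dappen_dish [([0.4994, -0.0332, 0.0079], 0.86)]
wrist yellow_arch [([0.5096, -0.2698, 0.0024], 0.73)]
t 10.2 tcp [ 0.4982 -0.0306  0.1888] yaw -63.9 q6 2.46 shift units [-0.471  1.085 -0.007]
roll units 0.159
```

View pics/w5c.png

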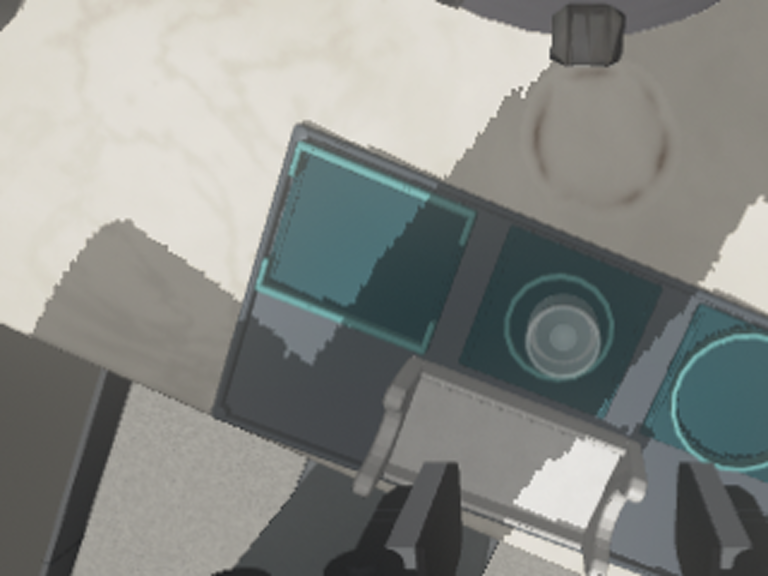

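The crop shows the dish down inside its well. The model pocket's finger gaps face along the tray, so the arch's width lies along the tray length. The wrist is close to its range limit, so I go to the arch with the half-turned grasp.

```bash
python3 -m pendant '[[[-0.06,0.136,0,0],[-0.06,0.136,0,0],[-0.06,0.136,0,0],[-0.06,0.136,0,0],[-0.06,0.136,0,0],[-0.06,0.136,0,0],[-0.06,0.136,0,0],[-0.05,0.133,0,0]]]' 1
python3 -m pendant '[[[0,0,0,-0.17],[0,0,0,-0.17],[0,0,0,-0.17],[0,0,0,-0.17],[0,0,0,-0.17],[0,0,0,-0.17],[0,0,0,-0.17],[0,0,0,-0.17]]]'
python3 -m pendant '[[[0,0,0,-0.17],[0,0,0,-0.17],[0,0,0,-0.17],[0,0,0,-0.17],[0,0,0,-0.17],[0,0,0,-0.17],[0,0,0,-0.17],[0,0,0,-0.17]]]'
python3 - <<'E'
from h import *
p=look("wrist","yellow_arch wax_jar","pics/w6.png"); to(.509,-.2675,.09,106.5)
r=nets.silhouettes(p,"yellow_arch")[0]
m=r["pixels"].astype(np.uint8); c=max(cv2.findContours(m,0,1)[0],key=cv2.contourArea); print(cv2.boundingRect(c))
for z in (.0,.008,.016): print(z,cv2.minAreaRect(ray(p,c.reshape(-1,2),z)[:,:2].astype(np.float32)*1000))
E
```

```text
clock: 11.2
tcp_pos: [0.5094, -0.2676, 0.1885]
eef_rot: [-0.001, 0.974, 0.225, -0.001]
contact_force: [0.8, -0.4, -0.9]
opening: 0.0855
grip_force: 0.0
clock: 12.2
tcp_pos: [0.5094, -0.2666, 0.1885]
eef_rot: [-0.002, 0.588, 0.809, -0.0]
contact_force: [-0.1, -0.0, -0.2]
opening: 0.0853
grip_force: 0.0
clock: 13.2
tcp_pos: [0.5094, -0.2666, 0.1885]
eef_rot: [-0.001, -0.084, 0.996, 0.001]
contact_force: [-0.0, 0.2, 0.1]
opening: 0.0856
grip_force: 0.0
wrist yellow_arch [([0.5112, -0.2686, 0.0029], 0.76)]
wrist wax_jar [([0.4315, -0.3178, 0.0016], 0.84)]
t 13.35 tcp [ 0.5096 -0.2667  0.1889] yaw 99.1 q6 -0.78 shift units [ 0.003 -0.004  0.495]
roll units -0.124
(225, 148, 59, 52)
0.0 ((511.7780456542969, -266.11895751953125), (55.74944305419922, 61.54328155517578), 17.8768367767334)
0.008 ((509.93096923828125, -266.42974853515625), (54.34150695800781, 59.989051818847656), 17.876846313476562)
0.016 ((508.0838623046875, -266.74053955078125), (52.933563232421875, 58.4348258972168), 17.876853942871094)
```

View pics/w6.png

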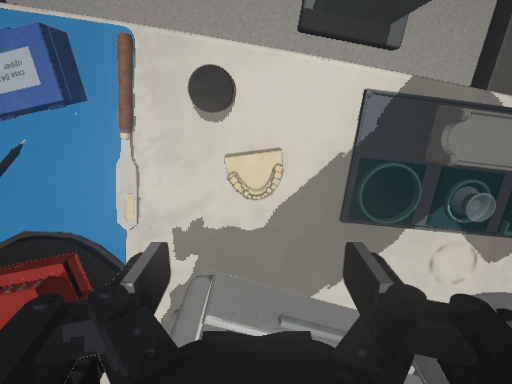

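The arch is at (254,173), centred between the open fingers, its straight edge tilted about 7 degrees from the closing line. The wax jar at (212,88) is clear. I turn to 107 degrees, then lower.

```bash
python3 -m pendant '[[[0,0,0,-0.13],[0,0,0.15,0],[0,0,0.15,0],[0,0,0.15,0],[0,0,0.15,0],[0,0,0.1,0],[0,0,0.08,0],[0,0,0,0]]]' 1
python3 -m pendant '[[[0,0,0.01,0],[0,0,0.01,0],[0,0,0.01,0],[0,0,0.01,0],[0,0,0.01,0],[0,0,0,0],[0,0,0,0],[0,0,0,0]]]' 0.85
python3 - <<'E'
from h import *
p=look("wrist","yellow_arch","pics/w7.png"); to(.5097,-.267,.02,107)
E
```

```text
clock: 14.4
tcp_pos: [0.5092, -0.2664, 0.0329]
eef_rot: [-0.001, -0.148, 0.989, 0.001]
contact_force: [0.4, -0.2, 0.7]
opening: 0.0853
grip_force: 0.0
clock: 15.4
tcp_pos: [0.5102, -0.2671, 0.0244]
eef_rot: [0.0, -0.148, 0.989, -0.0]
contact_force: [0.5, 0.2, 0.8]
opening: 0.0726
grip_force: 0.0
wrist yellow_arch [([0.5108, -0.2694, 0.0028], 0.6)]
t 15.5 tcp [ 0.5102 -0.2671  0.0244] yaw 107.1 q6 -0.92 shift units [0.002 0.001 0.022]
roll units 0.001
```

View pics/w7.png

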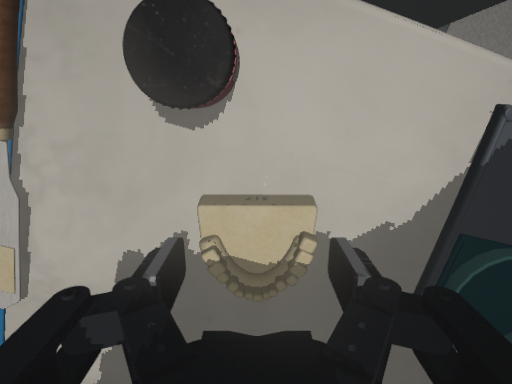

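The arch sits square between the fingers, its base spanning (197–317, 195–262). I lower in fine steps to find where the fingertips meet the worktop.

```bash
python3 -m pendant '[[[0,0,0.01,0],[0,0,0.01,0],[0,0,0.005,0],[0,0,0.005,0],[0,0,0.005,0],[0,0,0,0],[0,0,0,0],[0,0,0,0]]]'
python3 -m pendant '[[[0,0,0.005,0],[0,0,0.005,0],[0,0,0,0],[0,0,0,0],[0,0,0,0],[0,0,0,0],[0,0,0,0],[0,0,0,0]]]'
```

```text
clock: 16.5
tcp_pos: [0.5102, -0.2671, 0.0174]
eef_rot: [0.0, -0.148, 0.989, -0.0]
contact_force: [-0.0, 1.1, 0.2]
opening: 0.0725
grip_force: 0.0
clock: 17.5
tcp_pos: [0.5102, -0.2671, 0.0153]
eef_rot: [-0.0, -0.148, 0.989, -0.0]
contact_force: [0.4, -0.0, -1.0]
opening: 0.0726
grip_force: 0.0
```

```bash
python3 -m pendant '[[[0,0,0.005,0],[0,0,0.005,0],[0,0,0.005,0],[0,0,0,0],[0,0,0,0],[0,0,0,0],[0,0,0,0],[0,0,0,0]]]'
python3 -m pendant '[[[0,0,0.005,0],[0,0,0.005,0],[0,0,0,0],[0,0,0,0],[0,0,0,0],[0,0,0,0],[0,0,0,0],[0,0,0,0]]]'
```

```text
clock: 18.5
tcp_pos: [0.5102, -0.2671, 0.0123]
eef_rot: [0.0, -0.148, 0.989, -0.0]
contact_force: [0.8, 0.2, 0.2]
opening: 0.0724
grip_force: 0.0
clock: 19.5
tcp_pos: [0.5102, -0.2671, 0.0103]
eef_rot: [0.0, -0.148, 0.989, -0.0]
contact_force: [0.0, -0.5, -0.8]
opening: 0.0726
grip_force: 0.0
```

```bash
python3 -m pendant '[[[0,0,-0.01,0],[0,0,0,0],[0,0,0,0],[0,0,0,0],[0,0,0,0],[0,0,0,0],[0,0,0,0],[0,0,0,0]]]' 0 40
python3 -m pendant '[[[0,0,-0.05,0],[0,0,-0.1,0],[0,0,-0.1,0],[0,0,-0.15,0],[0,0,-0.1,0],[0,0,0,0],[0,0,0,0],[0,0,0,0]]]'
python3 - <<'E'
from h import *
p=look("wrist","yellow_arch","pics/w8.png"); to(.494,.061,.11,93.5)
E
```

```text
clock: 20.5
tcp_pos: [0.5104, -0.2673, 0.0126]
eef_rot: [0.0, -0.148, 0.989, -0.0]
contact_force: [0.0, 0.5, 6.2]
opening: 0.0561
grip_force: 42.8
clock: 21.5
tcp_pos: [0.5094, -0.2666, 0.111]
eef_rot: [-0.001, -0.148, 0.989, 0.001]
contact_force: [-0.9, -0.0, -0.9]
opening: 0.0558
grip_force: 42.3
wrist yellow_arch [([0.5115, -0.2655, 0.1028], 0.7)]
t 21.6 tcp [ 0.5096 -0.2667  0.1112] yaw 107.1 q6 -0.92 shift units [-0.406  1.589  0.008]
roll units 0.226
```

View pics/w8.png

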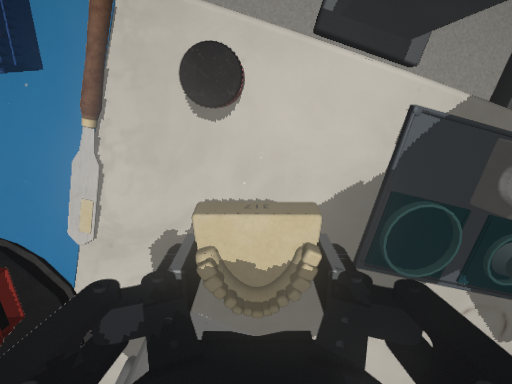

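The arch is held square at 56 mm, and its underside is visible. The closing force suggests the tips are level with its base. I carry it over the pocket.

```bash
python3 -m pendant '[[[-0.05,0.2,0,0],[-0.05,0.2,0,0],[-0.05,0.2,0,0],[-0.05,0.2,0,0],[-0.05,0.2,0,0],[-0.05,0.2,0,0],[-0.05,0.2,0,0],[-0.05,0.19,0,0]]]'
python3 -m pendant '[[[0,0,0,0.11],[0,0,0,0.115],[0,0,0,0],[0,0,0,0],[0,0,0,0],[0,0,0,0],[0,0,0,0],[0,0,0,0]]]'
python3 - <<'E'
from h import *
p=look("wrist","yellow_arch model_holder dish_holder","pics/w9.png"); to(.494,.061,.0225,93.5)
look("top","model_holder yellow_arch"); look("side","model_holder yellow_arch dappen_dish")
E
```

```text
clock: 22.6
tcp_pos: [0.4929, 0.0617, 0.1119]
eef_rot: [-0.0, -0.148, 0.989, -0.0]
contact_force: [0.6, -0.4, -0.7]
opening: 0.0558
grip_force: 42.4
clock: 23.6
tcp_pos: [0.4934, 0.0603, 0.1123]
eef_rot: [0.0, -0.031, 1.0, -0.0]
contact_force: [-0.4, -0.9, -1.1]
opening: 0.0557
grip_force: 42.4
wrist yellow_arch [([0.4939, 0.0592, 0.1028], 0.67)]
wrist model_holder [([0.4927, 0.0678, 0.0], 0.69)]
wrist dish_holder [([0.4949, -0.032, 0.0042], 0.88), ([0.5272, 0.2566, -0.0015], 0.17)]
t 23.8 tcp [0.4934 0.0604 0.1123] yaw 93.6 q6 -0.1 shift units [-0.003  0.003  0.449]
roll units 0.001
top model_holder []
top yellow_arch []
side model_holder [([0.4908, 0.0585, 0.0], 0.82)]
side yellow_arch [([0.4911, 0.0632, 0.0958], 0.72)]
side dappen_dish [([0.4968, -0.0304, 0.0037], 0.62), ([0.4984, -0.0298, 0.007], 0.57)]
```

View pics/w9.png

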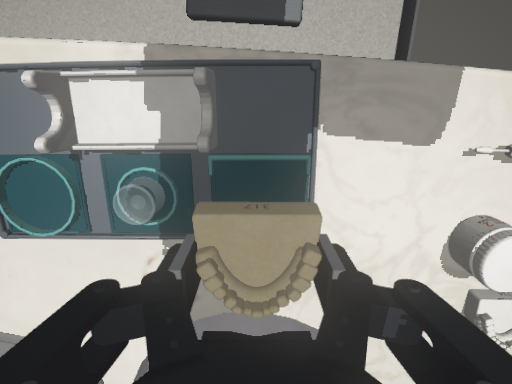

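The pocket's near wall shows from (210,157) to (311,157), parallel to the arch base (195–321). I project it to fix the centre.

```bash
python3 - <<'E'
from h import *
p=read_camera("wrist")
c=ray(p,[(210,156),(311,156)],.014); print(c.round(4).tolist(),c.mean(0).round(4),np.linalg.norm(c[0]-c[1]))
c=ray(p,[(321,60),(313,195)],.008); print("tray side",c.round(4).tolist())
print("dish rims",ray(p,[(102,185),(176,190),(139,170)],.012).round(4).tolist())
E
```

```text
[[0.462, 0.0233, 0.014], [0.4573, 0.1008, 0.014]] [0.4597 0.062  0.014 ] 0.07766787420909493
tray side [[0.3876, 0.1015, 0.008], [0.4902, 0.1072, 0.008]]
dish rims [[0.491, -0.0637, 0.012], [0.4915, -0.0039, 0.012], [0.4768, -0.033, 0.012]]
```

```bash
python3 -m pendant '[[[0,0.01,0.05,0],[0,0,0.1,0],[0,0,0.1,0],[0,0,0.08,0],[0,0,0.06,0],[0,0,0.03,0],[0,0,0.02,0],[0,0,0,0]]]'
python3 - <<'E'
from h import *
to(.4935,.0625,.0235,93.5)
E
```

```text
clock: 25.2
tcp_pos: [0.4934, 0.0624, 0.0243]
eef_rot: [0.0, -0.031, 1.0, -0.0]
contact_force: [-0.4, -0.1, -1.0]
opening: 0.0559
grip_force: 42.4
t 25.2 tcp [0.4934 0.0624 0.0243] yaw 93.6 q6 -0.1 shift units [-0.001  0.001  0.004]
roll units 0.001
```

```bash
python3 -m pendant '[[[0,0,0.005,0],[0,0,0.005,0],[0,0,0,0],[0,0,0,0],[0,0,0,0],[0,0,0,0],[0,0,0,0],[0,0,0,0]]]'
python3 -m pendant '[[[0,0,0,0],[0,0,0,0],[0,0,0,0],[0,0,-0.1,0],[0,0,-0.2,0],[0,0,-0.2,0],[0,0,-0.1,0],[0,0,0,0]]]' 0.78
python3 - <<'E'
from h import *
p=look("wrist","yellow_arch model_holder paste_jar white_arch handpiece","pics/w10.png"); look("top","yellow_arch paste_jar handpiece"); look("side","yellow_arch"); to(.527,.256,.14,90)
E
```

```text
clock: 26.2
tcp_pos: [0.4932, 0.0624, 0.0223]
eef_rot: [-0.0, -0.031, 1.0, -0.0]
contact_force: [0.5, 1.1, -0.4]
opening: 0.056
grip_force: 42.4
clock: 27.2
tcp_pos: [0.4946, 0.0624, 0.1439]
eef_rot: [0.002, -0.031, 1.0, -0.0]
contact_force: [0.2, -0.3, -0.5]
opening: 0.0666
grip_force: 0.0
wrist yellow_arch [([0.4909, 0.0601, 0.0081], 0.94)]
wrist model_holder []
wrist paste_jar [([0.5286, 0.2551, -0.001], 0.81)]
wrist white_arch [([0.6018, 0.3025, 0.0008], 0.74)]
wrist handpiece []
top yellow_arch []
top paste_jar [([0.5258, 0.2563, -0.0016], 0.79)]
top handpiece []
side yellow_arch [([0.4916, 0.0646, 0.0033], 0.9), ([0.4283, -0.0326, -0.0009], 0.39)]
t 27.8 tcp [0.4932 0.0624 0.142 ] yaw 93.6 q6 -0.1 shift units [-0.229  0.956  0.01 ]
roll units 0.059
```

View pics/w10.png

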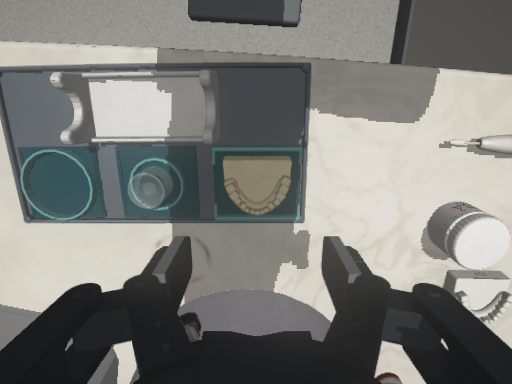

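The arch is down in its pocket at (257,184) and square; the dish is in its well. The paste jar is at (468,235) and the white arch at (482,290). I go over the jar.

```bash
python3 -m pendant '[[[-0.033,0.137,0,0],[-0.033,0.137,0,0],[-0.033,0.137,0,0],[-0.033,0.137,0,0],[-0.033,0.137,0,0],[-0.033,0.137,0,0],[-0.031,0.134,0,0],[0,0,0,0]]]' 0.95
python3 - <<'E'
from h import *
p=look("wrist","paste_jar white_arch handpiece","pics/w11.png"); to(.527,.256,.03)
r=nets.silhouettes(p,"paste_jar")[0]["pixels"].astype(np.uint8)
c=max(cv2.findContours(r,0,1)[0],key=cv2.contourArea); print(cv2.boundingRect(c))
for z in (0,.023,.046): print(z,cv2.minAreaRect(ray(p,c.reshape(-1,2),z)[:,:2].astype(np.float32)*1000))
E
```

```text
clock: 28.8
tcp_pos: [0.5273, 0.2576, 0.1421]
eef_rot: [0.0, -0.032, 0.999, 0.0]
contact_force: [0.6, 0.3, -0.1]
opening: 0.0813
grip_force: 0.0
wrist paste_jar [([0.5286, 0.2573, 0.0005], 0.57), ([0.4911, 0.0599, 0.0079], 0.31)]
wrist white_arch [([0.6024, 0.3043, 0.0011], 0.61)]
wrist handpiece [([0.4442, 0.3266, -0.0029], 0.57)]
t 29.0 tcp [0.5268 0.2552 0.1421] yaw 93.5 q6 0.25 shift units [-0.001  0.004  0.561]
(229, 156, 63, 69)
0 ((534.5372924804688, 262.07159423828125), (67.19355010986328, 59.2899284362793), 3.6260621547698975)
0.023 ((527.7837524414062, 261.32861328125), (61.4725341796875, 54.241886138916016), 3.6265318393707275)
0.046 ((521.0301513671875, 260.5857238769531), (55.75160598754883, 49.19384002685547), 3.625882625579834)
```

View pics/w11.png

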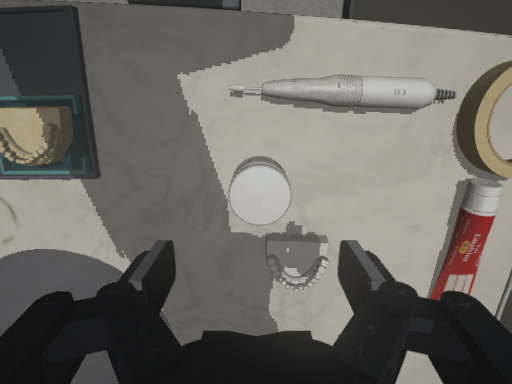

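The jar lid is at (260,191) between the fingers (175 and 342). The white arch at (297,262) lies outside both finger paths. The handpiece lies from (232,89) to (455,95). I pick the jar.

```bash
python3 -m pendant '[[[0,0.012,0.1,0],[0,0,0.12,0],[0,0,0.12,0],[0,0,0.1,0],[0,0,0.08,0],[0,0,0.03,0],[0,0,0,0],[0,0,0,0]]]'
python3 -m pendant '[[[0,0,0,0],[0,0,0,0],[0,0,0,0],[0,0,0,0],[0,0,-0.05,0],[0,0,-0.15,0],[0,0,-0.2,0],[0,0,-0.2,0]]]' 0 40
python3 - <<'E'
from h import *
p=look("wrist","paste_jar white_arch handpiece","pics/w12.png"); to(.506,-.121,.15)
look("top","paste_jar handpiece")
r=nets.silhouettes(p,"handpiece")
if r:
    m=r[0]["pixels"]; v,u=np.nonzero(m); w=ray(p,np.c_[u,v],.012)[:,:2].astype(np.float32)
    print("hp",r[0]["conf"],cv2.minAreaRect(w*1000)); vx,vy,a,b=cv2.fitLine(w,1,0,.01,.01).ravel(); print(np.degrees(np.arctan2(vy,vx)),a,b)
E
```

```text
clock: 30.05
tcp_pos: [0.5276, 0.2586, 0.033]
eef_rot: [0.001, -0.031, 1.0, 0.0]
contact_force: [0.8, 0.3, 0.7]
opening: 0.0808
grip_force: 0.0
clock: 31.05
tcp_pos: [0.5266, 0.2583, 0.1535]
eef_rot: [-0.0, -0.031, 1.0, -0.0]
contact_force: [0.5, 0.7, -0.8]
opening: 0.0484
grip_force: 41.7
wrist paste_jar [([0.5275, 0.2565, 0.1228], 0.83), ([0.4411, 0.3218, -0.0012], 0.31)]
wrist white_arch []
wrist handpiece [([0.4408, 0.324, 0.0015], 0.73)]
t 31.25 tcp [0.5274 0.2586 0.1532] yaw 93.6 q6 0.26 shift units [ 0.225 -1.888  0.015]
top paste_jar [([0.5275, 0.257, 0.1179], 0.68), ([0.5002, -0.0328, 0.0065], 0.48)]
top handpiece [([0.4393, 0.3191, -0.0021], 0.59)]
hp 0.74 ((439.752197265625, 325.6313781738281), (25.726675033569336, 189.57992553710938), 2.9443283081054688)
-87.84904 0.43948066 0.33048418
```

Jar is held (48 mm). I carry it to its well, staying a little nearer the robot than the sterilizer on the way.

```bash
python3 -m pendant '[[[0.1,-0.23,0,0],[0.1,-0.24,0,0],[0.08,-0.24,0,0],[0.02,-0.24,0,0],[0,-0.24,0,0],[0,-0.24,0,0],[-0.035,-0.23,0,0],[-0.04,-0.22,0,0]]]'
python3 - <<'E'
from h import *
p=look("wrist","paste_jar jar_holder cradle dish_holder dappen_dish yellow_arch","pics/w13.png"); to(.506,-.121,.04)
E
```

```text
clock: 32.45
tcp_pos: [0.5047, -0.121, 0.1513]
eef_rot: [-0.001, -0.031, 1.0, 0.0]
contact_force: [-0.2, 0.0, -1.5]
opening: 0.0486
grip_force: 41.8
wrist paste_jar [([0.5045, -0.1228, 0.1188], 0.96)]
wrist jar_holder [([0.5075, -0.1157, 0.006], 0.8)]
wrist cradle [([0.4327, -0.0306, 0.0057], 0.58)]
wrist dish_holder [([0.4976, -0.0307, 0.0057], 0.71)]
wrist dappen_dish [([0.5023, -0.0346, 0.0065], 0.69)]
wrist yellow_arch [([0.4913, 0.0606, 0.0088], 0.84)]
t 32.8 tcp [ 0.5046 -0.1185  0.1517] yaw 93.6 q6 -0.45 shift units [-0.007 -0.014  0.558]
```

View pics/w13.png

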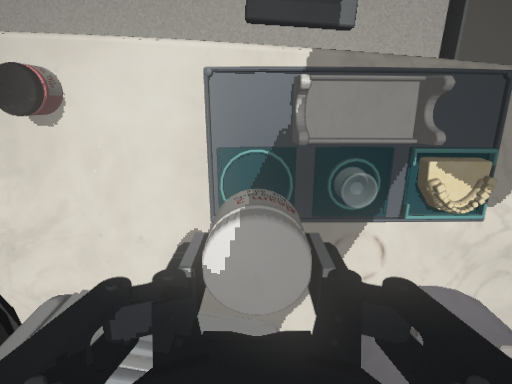

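The well rim spans columns 220–293 and is centred on the jar at column 256, so I lower it in and release.

```bash
python3 -m pendant '[[[-0.007,-0.006,0.1,0],[0,0,0.12,0],[0,0,0.12,0],[0,0,0.1,0],[0,0,0.06,0],[0,0,0.03,0],[0,0,0.02,0],[0,0,0,0]]]'
python3 -m pendant '[[[0,0,0,0],[0,0,0,0],[0,0,0,0],[0,0,-0.1,0],[0,0,-0.2,0],[0,0,-0.25,0],[0,0,-0.1,0],[0,0,0,0]]]' 0.75
python3 - <<'E'
from h import *
p=look("wrist","paste_jar cradle dappen_dish yellow_arch","pics/w14.png"); look("side","paste_jar dappen_dish yellow_arch cradle"); look("top","paste_jar dappen_dish yellow_arch cradle"); to(.440,.324,.15,2.2)
E
```

```text
clock: 33.8
tcp_pos: [0.507, -0.1207, 0.0426]
eef_rot: [0.0, -0.031, 1.0, -0.0]
contact_force: [-0.6, 0.8, -1.2]
opening: 0.0486
grip_force: 41.9
clock: 34.8
tcp_pos: [0.5081, -0.1212, 0.1742]
eef_rot: [0.002, -0.031, 1.0, -0.001]
contact_force: [0.0, 0.4, -0.8]
opening: 0.0638
grip_force: 0.0
wrist paste_jar [([0.5083, -0.1238, 0.0076], 0.57)]
wrist cradle [([0.4333, -0.0322, 0.0032], 0.85)]
wrist dappen_dish [([0.4997, -0.0327, 0.0101], 0.97)]
wrist yellow_arch [([0.4944, 0.0627, 0.0102], 0.92)]
side paste_jar [([0.504, -0.1227, 0.0057], 0.58)]
side dappen_dish [([0.4996, -0.0332, 0.003], 0.5), ([0.4913, 0.0659, 0.002], 0.2)]
side yellow_arch [([0.4905, 0.0618, -0.0003], 0.9)]
side cradle [([0.4305, -0.0335, -0.0027], 0.78), ([0.4322, -0.3239, -0.0025], 0.56)]
top paste_jar []
top dappen_dish [([0.4993, -0.0326, 0.0067], 0.62)]
top yellow_arch [([0.4931, 0.0592, 0.0027], 0.67)]
top cradle [([0.4304, -0.0372, 0.0046], 0.62), ([0.5042, -0.1171, 0.0053], 0.59)]
t 35.55 tcp [ 0.5069 -0.1207  0.1723] yaw 93.6 q6 -0.45 shift units [0.196 2.24  0.111]
roll units -1.477
```

View pics/w14.png

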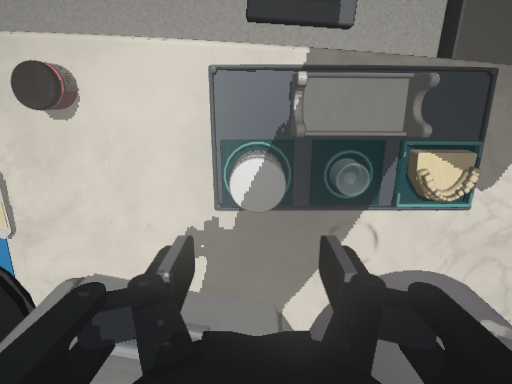

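The jar is in its well at (259,180), with dish (350,177) and arch (443,175) seated. Now the handpiece: travel over, then turn a quarter.

```bash
python3 -m pendant '[[[0.025,0.28,0,0],[0.025,0.28,0,0],[0.025,0.28,0,0],[0.025,0.28,0,0],[0.025,0.28,0,0],[0.025,0.28,0,0],[0.025,0.28,0,0],[0.02,0.28,0,0]]]' 0.65
python3 -m pendant '[[[0,0,0,-0.17],[0,0,0,-0.17],[0,0,0,-0.17],[0,0,0,-0.17],[0,0,0,-0.17],[0,0,0,-0.17],[0,0,0,-0.17],[0,0,0,-0.17]]]'
python3 -m pendant '[[[0,0,0.1,-0.12],[0,0,0.1,0],[0,0,0.1,0],[0,0,0,0],[0,0,0,0],[0,0,0,0],[0,0,0,0],[0,0,0,0]]]'
python3 - <<'E'
from h import *
p=look("wrist","handpiece","pics/w15.png"); to(.440,.3245,.018,2.5)
r=nets.silhouettes(p,"handpiece")[0]
m=r["pixels"]; v,u=np.nonzero(m); w=ray(p,np.c_[u,v],.012)[:,:2].astype(np.float32)
print("hp",r["conf"],cv2.minAreaRect(w*1000)); vx,vy,a,b=cv2.fitLine(w,1,0,.01,.01).ravel(); print(np.degrees(np.arctan2(vy,vx)),a,b)
E
```

```text
clock: 36.55
tcp_pos: [0.4397, 0.3259, 0.1725]
eef_rot: [0.0, -0.031, 1.0, 0.0]
contact_force: [1.7, 0.8, 0.7]
opening: 0.0554
grip_force: 0.0
clock: 37.55
tcp_pos: [0.4401, 0.324, 0.1723]
eef_rot: [0.0, -0.679, 0.734, -0.0]
contact_force: [-0.9, -0.3, 0.4]
opening: 0.0555
grip_force: 0.0
clock: 38.55
tcp_pos: [0.4403, 0.3241, 0.1127]
eef_rot: [-0.0, 0.722, -0.692, 0.0]
contact_force: [0.0, -0.3, 0.1]
opening: 0.0556
grip_force: 0.0
wrist handpiece [([0.4413, 0.3252, -0.0023], 0.67)]
t 38.65 tcp [0.4402 0.324  0.1124] yaw -177.6 q6 -1.12 shift units [-0.002  0.001  0.472]
roll units -0.002
hp 0.67 ((440.422607421875, 324.75933837890625), (24.527313232421875, 189.4032440185547), 3.1873202323913574)
-87.98668 0.43980637 0.32289365
```

View pics/w15.png

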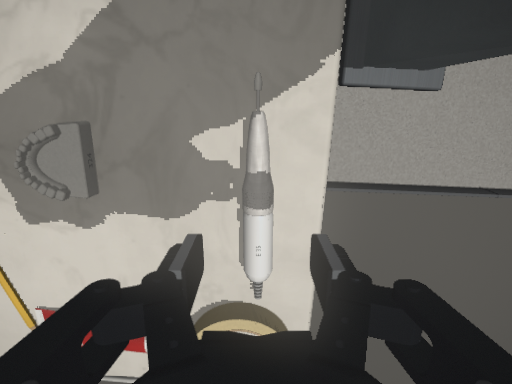

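The handpiece lies vertically at column 258, centred between the fingers at 203 and 312. That is more pictures than the 14 I was allowed (this was the 16th), so from here I check by numbers only. Lower, grip, lift.

```bash
python3 -m pendant '[[[0,0,0.1,0],[0,0,0.1,0],[0,0,0.1,0],[0,0,0.1,0],[0,0,0.05,0],[0,0,0.02,0],[0,0,0,0],[0,0,0,0]]]'
python3 -m pendant '[[[0,0,0,0],[0,0,0,0],[0,0,0,0],[0,0,0,0],[0,0,-0.05,0],[0,0,-0.15,0],[0,0,-0.2,0],[0,0,-0.25,0]]]' 0 50
python3 - <<'E'
from h import *
p=look("wrist","handpiece"); look("top","handpiece"); to(.4315,-.033,.15,3.5)
E
```

```text
clock: 39.7
tcp_pos: [0.4407, 0.3243, 0.0189]
eef_rot: [-0.001, 0.722, -0.692, 0.0]
contact_force: [-0.5, -0.8, 0.7]
opening: 0.0554
grip_force: 0.0
clock: 40.7
tcp_pos: [0.4389, 0.3233, 0.1485]
eef_rot: [0.002, 0.721, -0.692, -0.0]
contact_force: [0.2, 0.7, -2.3]
opening: 0.024
grip_force: 49.9
wrist handpiece [([0.4412, 0.3207, 0.1275], 0.64)]
top handpiece [([0.4407, 0.3209, 0.135], 0.48)]
t 40.9 tcp [0.4405 0.3242 0.1492] yaw -177.6 q6 -1.12 shift units [ 1.783  0.119 -0.006]
roll units -0.019
```

```bash
python3 -m pendant '[[[0.22,0.015,0,0],[0.22,0.015,0,0],[0.225,0.015,0,0],[0.225,0.015,0,0],[0.225,0.015,0,0],[0.225,0.015,0,0],[0.225,0.015,0,0],[0.22,0.013,0,-0.018]]]'
python3 -m pendant '[[[0,0,0.08,0],[0,0,0.08,0],[0,0,0.08,0],[0,0,0.06,0],[0,0,0,0],[0,0,0,0],[0,0,0,0],[0,0,0,0]]]'
python3 - <<'E'
from h import *
for i in range(2):
    p=look("wrist","handpiece cradle"); look("side","handpiece cradle"); look("top","handpiece cradle")
to(.4317,-.034,.0545,3.5)
p=read_camera("wrist")
r=nets.silhouettes(p,"handpiece")[0]["pixels"]; v,u=np.nonzero(r); w=ray(p,np.c_[u,v],.085)[:,:2].astype(np.float32)
print(cv2.minAreaRect(w*1000))
for r in nets.silhouettes(p,"cradle")[:1]:
    v,u=np.nonzero(r["pixels"]); print(r["conf"],cv2.minAreaRect(ray(p,np.c_[u,v],.02)[:,:2].astype(np.float32)*1000))
p=read_camera("side")
E
```

```text
clock: 41.9
tcp_pos: [0.4294, -0.0347, 0.1465]
eef_rot: [0.001, 0.728, -0.685, -0.002]
contact_force: [0.7, -0.2, -1.9]
opening: 0.0241
grip_force: 49.9
clock: 42.9
tcp_pos: [0.4316, -0.0337, 0.0888]
eef_rot: [-0.0, 0.728, -0.686, 0.0]
contact_force: [0.1, 0.2, -2.0]
opening: 0.0237
grip_force: 49.9
wrist handpiece [([0.4336, -0.0339, 0.0653], 0.81)]
wrist cradle []
side handpiece [([0.4292, -0.0349, 0.0678], 0.94)]
side cradle [([0.4295, -0.0349, -0.0007], 0.64)]
top handpiece []
top cradle []
wrist handpiece [([0.4311, -0.0365, 0.0671], 0.76), ([0.5008, -0.0327, 0.0074], 0.17)]
wrist cradle []
side handpiece [([0.4283, -0.0376, 0.0715], 0.87)]
side cradle [([0.4284, -0.034, -0.0002], 0.58)]
top handpiece []
top cradle []
t 43.8 tcp [ 0.4312 -0.0337  0.0883] yaw -176.6 q6 -1.89 shift units [ 0.002 -0.002  0.169]
roll units -0.001
((432.9660949707031, -56.35002136230469), (24.88382339477539, 142.41677856445312), 3.6031737327575684)
0.73 ((429.2492980957031, -25.94318389892578), (59.720523834228516, 137.07040405273438), 5.2505784034729)
```

Handpiece and cradle agree within a couple of mm in the same camera. I lower and release.

```bash
python3 -m pendant '[[[0,0,0.06,0],[0,0,0.05,0],[0,0,0.03,0],[0,0,0.02,0],[0,0,0.007,0],[0,0,0,0],[0,0,0,0],[0,0,0,0]]]'
python3 -m pendant '[[[0,0,0,0],[0,0,0,0],[0,0,0,0],[0,0,-0.1,0],[0,0,-0.2,0],[0,0,-0.25,0],[0,0,-0.2,0],[0,0,0,0]]]' 0.5
python3 - <<'E'
from h import *
for i in range(2):
    for c in ("wrist","side","top"): look(c,"handpiece cradle paste_jar jar_holder dappen_dish dish_holder yellow_arch model_holder white_arch wax_jar" if i==0 else "handpiece")
p=read_camera("wrist")
r=nets.silhouettes(p,"handpiece")[0]["pixels"]; v,u=np.nonzero(r); print(cv2.minAreaRect(ray(p,np.c_[u,v],.047)[:,:2].astype(np.float32)*1000))
print(monitor.read_state()["clock"])
E
```

```text
clock: 45.0
tcp_pos: [0.4312, -0.0337, 0.055]
eef_rot: [0.0, 0.728, -0.686, 0.0]
contact_force: [-1.3, 0.1, -2.4]
opening: 0.0239
grip_force: 50.1
clock: 46.0
tcp_pos: [0.4335, -0.0343, 0.2082]
eef_rot: [-0.002, 0.728, -0.686, 0.003]
contact_force: [-0.2, 0.4, -1.2]
opening: 0.0428
grip_force: 0.0
wrist handpiece [([0.4336, -0.0343, 0.033], 0.94), ([0.5091, -0.122, 0.0052], 0.34)]
wrist cradle [([0.4343, -0.0316, 0.0027], 0.57)]
wrist paste_jar [([0.5077, -0.1211, 0.0055], 0.57)]
wrist jar_holder []
wrist dappen_dish [([0.4999, -0.0322, 0.0074], 0.72)]
wrist dish_holder [([0.5002, -0.0326, 0.0051], 0.75)]
wrist yellow_arch [([0.4923, 0.0632, 0.0081], 0.88), ([0.4952, -0.0335, 0.0046], 0.55)]
wrist model_holder []
wrist white_arch [([0.6026, 0.3051, 0.0004], 0.72)]
wrist wax_jar []
side handpiece [([0.4293, -0.0356, 0.0328], 0.55)]
side cradle [([0.4317, -0.0346, -0.0021], 0.55), ([0.5984, 0.2985, -0.0058], 0.2)]
side paste_jar [([0.504, -0.1237, 0.0031], 0.66)]
side jar_holder [([0.5055, -0.1168, 0.0011], 0.49)]
side dappen_dish [([0.4981, -0.0318, 0.005], 0.63)]
side dish_holder [([
[... 172 characters left out ...]

side white_arch [([0.5999, 0.2972, -0.004], 0.85)]
side wax_jar [([0.4315, -0.3228, -0.0034], 0.71)]
top handpiece [([0.4344, -0.3241, -0.0018], 0.59)]
top cradle []
top paste_jar []
top jar_holder []
top dappen_dish []
top dish_holder [([0.4913, 0.0607, 0.0024], 0.2)]
top yellow_arch []
top model_holder [([0.4935, 0.0652, 0.0044], 0.54)]
top white_arch [([0.4928, 0.0627, 0.0011], 0.26)]
top wax_jar [([0.4321, -0.324, -0.0014], 0.71)]
wrist handpiece [([0.4336, -0.0327, 0.0346], 0.6)]
side handpiece [([0.4301, -0.0361, 0.0346], 0.75)]
top handpiece [([0.4325, -0.3257, -0.0018], 0.57)]
((431.4570617675781, -32.55420684814453), (24.833547592163086, 187.7555694580078), 4.087700843811035)
48.05
```

```bash
python3 -c "
from bench import arm; print(arm.finish_job())"
```

```text
the job is handed in; nothing more can be done
None
```

The job is handed in at about 48 s: camera readings put the handpiece in both cradle forks and the paste jar, glass dish and yellow arch in their own holders, with the white arch and wax jar where they stood. I viewed 16 pictures, two over the limit of 14, and no verdict came back.

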